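# Release the swivel kit chest for turning

## Task

We want to swing the barber's kit chest round on its base: first push its open drawer fully home, past the detent so that it snaps in and stays shut; then take the red knob of the locking pin beside the chest, pull it straight up as far as it goes and keep holding it there, so the pin stays clear of its hole. Finish while still holding the knob up (do not let go), and leave the other things on the counter where they are.

Things in the scene. Friction and masses are not known exactly. Their poses are not given: they have to be found in the camera images.
- chest: dark wooden kit chest, 180 mm deep (x), 190 mm wide (y), top 102 mm above the counter, fixed on a steel base plate 12 mm thick. Origin on the counter under its middle; x points from the drawer's front to the chest's back (the way the drawer closes), y to the side with the red knob, z up
- drawer_front (a point): centre of the drawer front's black outer face, 61 mm above the counter; axes as the chest's (x points into the chest). The front is 186 mm wide (y), 70 mm tall, 14 mm thick; a brass lip 100 mm wide, 8 mm tall stands 6 mm out of the face, centred 27 mm above this point. With the drawer home this point is 104 mm in front of the chest's origin
- kit_drawer (a joint): how far the drawer is open, in m: 0 is fully home at its stop; starts 0.045 to 0.085 open. It slides with about 1 N of friction until 16 mm open, takes about 7 N to pass the sprung detent between 16 and 7 mm open, and is drawn in to the stop from about 4 mm, where it stays
- pull_knob: red round knob on the locking pin: upright cylinder 28 mm across, 28 mm tall; origin at its centre, 139 mm above the counter while seated; axes as the chest's. Beside the chest: axis 42 mm out from the +y side wall, 30 mm behind the chest's middle. Under it a fixed steel barrel 22 mm across, its top 11 mm below the knob. Moves only up and down; grip its sides from above
- index_pin (a joint): how far the locking pin is pulled up, in m: 0 seated in the base plate's hole, 0.022 fully back at its stop (pin end 13 mm above the plate). A spring pulls it down with 5 N when seated, rising to 10.5 N fully back; it drops as soon as it is let go
- comb: black comb 160 x 32 x 5 mm lying on the chest's top; origin under its middle. To be left alone
- clipper: cordless hair clipper, black with steel head, about 160 x 42 x 34 mm, lying on the counter beside the chest (side away from the red knob); origin under its middle. To be left alone
- tin: round aluminium tin, 64 mm across, 45 mm tall, on the counter behind the chest; origin at the centre of its underside. To be left alone
- jar: green glass jar with steel lid, 84 mm across, 120 mm tall; origin at the centre of its underside. To be left alone
- sprayer: white spray bottle with black head, 68 mm across, 179 mm tall; origin at the centre of its underside. To be left alone
- neck_brush: brush lying on the counter, about 200 mm long; origin under its middle. To be left alone
- round_mirror: round black hand mirror with handle lying on the counter, about 205 mm long, 10 mm thick; origin under its middle. To be left alone

How it is judged:
By the outcome, as a careful person would: the job done as asked, in the order asked, and still so for the second after the job is handed in, while the arm keeps its last pose, push and grip.
It also fails if it takes over 48 s, if anything falls off the work surface, if the arm or the gripper's body presses on something with over 40 N, if the wrist force passes 120 N, or if a joint passes its speed limit or range.

## Robot

A 6-joint arm with a two-finger parallel gripper is mounted at the origin on the work surface. World frame = base frame: x ahead of the robot, y to its left, z up, the work surface at z = 0. Lengths are in m, angles in rad, forces in N, time in s.
With the tool pointing down it reaches from about 0.225 to 0.875 m from the base axis. Payload 3.4 kg.
Tool frame: the origin (TCP) lies midway between the tips of the shut fingers; the grasp point (between the pads) lies behind it (manip.grip_point_offset is the z of the grasp point in the tool frame, in m); z points along the fingers, x is the direction in which the jaws open and shut, and the axes are right-handed (so a half turn about z gives the same grasp; the last joint's range is limited). The gripper opens to 85 mm and grips with 20 to 120 N. Pads are 22 mm wide; open, the fingers measure 114 mm over their backs; the gripper's body (76 mm by 85 mm) begins 54 mm behind the grasp point. The pads swing forward as they close: fully open they stand 13 mm farther back than shut.
Start: joints at [-0.121, 0.276, 1.505, -0, 1.361, -0.121], TCP at [0.575, -0, 0.204] pointing down, gripper open.
Joint ranges: [-2.89, 2.89], [-0.75, 2.08], [0.22, 2.7], [-1.18, 4.32], [0.11, 2.71], [-2.7, 2.7]. Speed limits (rad/s): [2.57, 2.57, 3.14, 3.14, 3.14, 3.14].

## Interface

Orientations are given as a unit quaternion [w, x, y, z].
In Python, from rig import manip, eyes, recognise, regions_of, mark_of gives the robot as it stands.
- The arm moves only by the shell command python3 -m inch 'ROWS' [FORCE]. ROWS is JSON, a list of rows, each a list of 5 numbers: the gripper command: -1 is shut, 1 is fully open, values between are in proportion, then the shift along the tool's x, y, z in mm, then the turn about the tool's z in degrees. A call has 1 to 20 rows; each row shifts and turns the pose as measured when the row begins, along the tool's axes as they then stand; what a row does not reach is not made up. A row lasts 1/12 s, in which the tool goes at most 41.7 mm and 7.16 degrees, less where a joint would pass 70% of its speed; a pose out of reach is approached as far as the arm can. A call with a gripper value outside its range is refused whole. The fingers move at their own pace and stop on an object; FORCE is the grip in N (left out, the last holds). Time passes only in rows, so rows that do not move let the fingers close. It gives the time, the measured TCP pose, the force and the opening at its end, in the units of the state.
- manip.get_state(): the state, without advancing time (a new reading comes with each control period).
- eyes.get_image(name): name is "scene" or "side" or "wrist"; returns a dict with "frame" (400x640x3 uint8, red, green, blue), "K" (3x3 intrinsics, pixels), "rvec" (rotation vector, rad) and "tvec" (3), from world to camera coordinates, as OpenCV has them; the wrist camera has in their place "mount" (4x4, takes a point from camera to tool coordinates, whose origin is the TCP and whose axes are the tool frame's). Camera axes: x right, y down, z forward; pixel columns grow to the right and rows downward; lengths in m; the calibration is good to about 2 mm. The wrist camera is an equidistant fisheye: a pixel r from the principal point sees the ray r / f radians off the axis. A picture is of the moment at which its call begins: read the wrist's pose just before it. There is no depth.
- manip.sign_off(): hands the job in, once; it reports no verdict.
Trained networks look in a picture, given as the dict that the camera call returned (one of the last four; its "shot" number tells which), for a name from the list of things; names that differ only in an ending like _2 or _b are one class to them, and where a whole thing is asked for, a point or a joint stands for the part that bears it (a point fixed in the world has none). Each returns a list of dicts, best first, with "confidence" (0 to 1); they miss things now and then, are a little off and sometimes report something else, mostly with a low value. They report only what shows in the picture. A call takes as long as a camera call.
- recognise(picture, target): "bbox" ([left, top, width, height] in pixels, round what is visible of it).
- regions_of(picture, target): "mask" (400x640 bool, what is visible of it) and "bbox" ([left, top, width, height] in pixels, round what is visible of it).
- mark_of(picture, target): "point" ([row, column] in pixels: a listed point, or the origin of a listed thing).
The state is a dict: "clock": time; "qpos": joint angles; "qd": joint speeds; "effort": joint torques, N m; "position": TCP position; "ee_rot": TCP orientation; "contact_force": force on the tool from outside, world axes, zero at the start; "moment": the same for the moment, N m; "width": finger opening in m.
Only numpy, scipy, OpenCV 4.12 (cv2) and the standard library are available. Lean on these libraries where they do the work, as an engineer would, in place of code of your own. Each camera call takes 0.05 s, during which the arm holds its last target.

## Working session

There is one attempt and no reset: what is moved stays moved. The work goes in short steps, Python scripts to look and compute and a shell command to move; the robot and the scene stay as the last step left them, time stands still between calls to the robot, and variables do not carry over. Pictures are saved under pics/ and viewed, and the job is handed in when it is done.

```bash
ls; mkdir -p pics; python3 - <<'E'
from rig import manip, eyes, recognise, regions_of, mark_of
import cv2,pickle
print(manip.get_state(), manip.grip_point_offset)
D={}
for n in ["scene","side","wrist"]:
    p=eyes.get_image(n); D[n]=p
    cv2.imwrite(f"pics/{n}0.png",p["frame"][:,:,::-1])
    for t in ["chest","drawer_front","pull_knob","comb","clipper","tin","jar","sprayer","neck_brush","round_mirror"]:
        m=mark_of(p,t); print(n,t,[(x["point"],round(x["confidence"],2)) for x in m[:2]])
    
pickle.dump(D,open("d0.pkl","wb"))
E
```

```text
pics
{'clock': 0.0, 'qpos': array([-1.20994874e-01,  2.76590069e-01,  1.50612638e+00, -5.42795522e-06,
        1.36067835e+00, -1.21000028e-01]), 'qd': array([-1.69095872e-04,  2.09275919e-04, -2.17221319e-05,  8.19484782e-04,
       -3.82249374e-04,  1.53934948e-03]), 'effort': array([ 6.20495921e-04, -4.16768074e+01, -2.45808578e+01, -1.52056768e-04,
        1.11346930e-02,  1.69860516e-05]), 'position': array([5.74432645e-01, 6.44460448e-05, 2.02945243e-01]), 'ee_rot': array([-1.06127467e-04,  9.99999594e-01,  3.14513722e-06, -8.94806516e-04]), 'contact_force': array([-0.25416337, -0.55547514, -0.63625966]), 'moment': array([ 0.05034913,  0.05046029, -0.00974313]), 'width': 0.08557578561966483} -0.0187
scene chest [([230.6, 313.9], 0.59)]
scene drawer_front [([191.8, 306.2], 0.66)]
scene pull_knob [([213.7, 357.4], 0.53), ([242.4, 277.9], 0.39)]
scene comb [([214.1, 358.5], 0.66), ([227.7, 316.3], 0.59)]
scene clipper [([244.7, 277.7], 0.91)]
scene tin [([266.6, 329.8], 0.68)]
scene jar [([168.9, 232.4], 0.94)]
scene sprayer [([261.1, 414.3], 0.79), ([171.7, 229.9], 0.56)]
scene neck_brush [([136.6, 265.7], 0.59)]
scene round_mirror [([313.3, 388.6], 0.95)]
side chest [([238.4, 305.7], 0.6)]
side drawer_front [([206.6, 345.4], 0.7)]
side pull_knob [([225.8, 326.4], 0.72)]
side comb [([214.2, 301.2], 0.84)]
side clipper []
side tin [([263.0, 272.9], 0.77)]
side jar [([162.4, 340.3], 0.5)]
side sprayer [([336.8, 317.9], 0.87), ([259.7, 271.4], 0.21)]
side neck_brush [([166.4, 397.4], 0.77)]
side round_mirror [([319.7, 236.6], 0.63)]
wrist chest [([107.7, 350.6], 0.72)]
wrist drawer_front [([224.4, 276.7], 0.66)]
wrist pull_knob []
wrist comb [([76.1, 365.2], 0.89)]
wrist clipper [([164.7, 442.6], 0.91)]
wrist tin []
wrist jar []
wrist sprayer []
wrist neck_brush [([74.6, 366.7], 0.2)]
wrist round_mirror []
```

View pics/scene0.png

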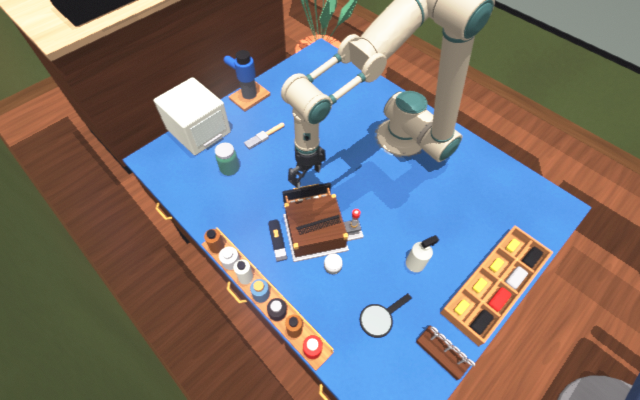

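View pics/side0.png

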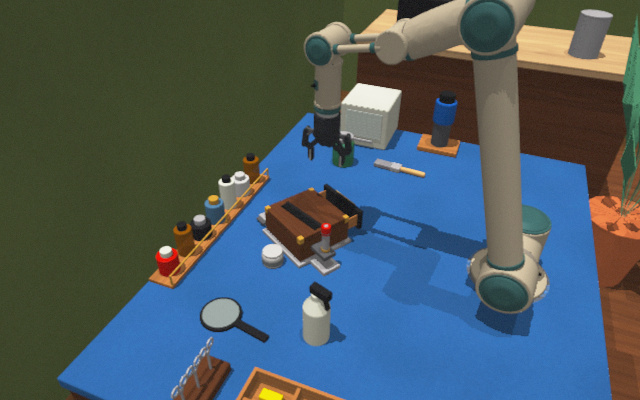

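View pics/wrist0.png

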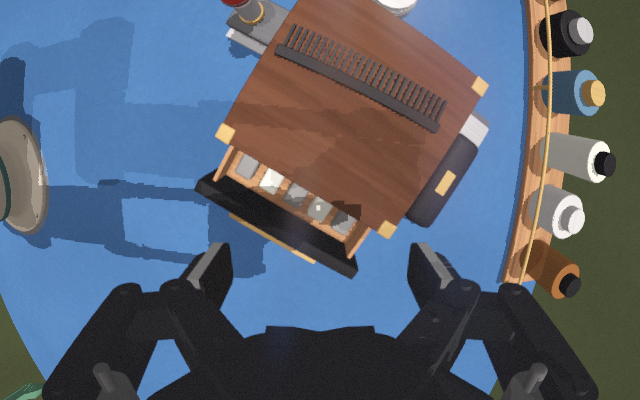

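```bash
cat > h.py <<'E'
import numpy as np,cv2
from scipy.spatial.transform import Rotation as R
def Rq(q): return R.from_quat([q[1],q[2],q[3],q[0]]).as_matrix()
def ray(p,row,col,st=None):
    K=p["K"]; 
    if "mount" in p:
        x=(col-K[0,2])/K[0,0]; y=(row-K[1,2])/K[1,1]; th=np.hypot(x,y)
        d=np.array([np.sin(th)*x/th,np.sin(th)*y/th,np.cos(th)])
        M=p["mount"]; A=Rq(st["ee_rot"])
        return A@M[:3,3]+st["position"], A@(M[:3,:3]@d)
    d=np.linalg.inv(K)@[col,row,1]; A=cv2.Rodrigues(np.array(p["rvec"]))[0]
    return -A.T@np.ravel(p["tvec"]), A.T@d
def atz(p,row,col,z,st=None):
    o,d=ray(p,row,col,st); return o+d*(z-o[2])/d[2]
def tri(rs):
    A=0;b=0
    for o,d in rs:
        d=d/np.linalg.norm(d);P=np.eye(3)-np.outer(d,d);A=A+P;b=b+P@o
    return np.linalg.solve(A,b)
E
python3 - <<'E'
from h import *
import pickle
from rig import manip
D=pickle.load(open("d0.pkl","rb"));st=manip.get_state()
W,S,I=D["wrist"],D["scene"],D["side"]
np.set_printoptions(precision=4,suppress=True)
print(W["K"],W["mount"])
for n,r,c in [("cornerL",132,225),("backR",86,480),("frontR",229,387)]: print(n,atz(W,r,c,.102,st)[:2])
for n,r,c in [("dfL",181,199),("dfR",273,352)]: print(n,atz(W,r,c,.096,st)[:2])
for n,r,c in [("lipL",215,231),("lipR",262,313)]: print(n,atz(W,r,c,.09,st)[:2])
print("knob",tri([ray(S,213.7,357),ray(I,229,326)]), atz(S,213.7,357,.139),atz(I,229,326,.139),atz(W,0,233,.145,st))
for n,r,c in [("tin",266.6,329.8),("jar",168.9,232.4),("spr",261,414),("clip",244.7,277.7)]: print(n,atz(S,r,c,.0))
E
python3 - <<'E'
import cv2
for n in("scene","side"):
    a=cv2.imread(f"pics/{n}0.png")[165:285,250:390]
    cv2.imwrite(f"pics/{n}0c.png",cv2.resize(a,None,fx=5,fy=5,interpolation=cv2.INTER_CUBIC))
E
```

```text
[[309.7069   0.     319.629 ]
 [  0.     309.7069 195.1792]
 [  0.       0.       1.    ]] [[ 1.      0.0006 -0.0013 -0.0009]
 [-0.0002  0.9622  0.2722 -0.0689]
 [ 0.0015 -0.2722  0.9622 -0.1695]
 [ 0.      0.      0.      1.    ]]
cornerL [0.4886 0.0512]
backR [0.7248 0.0992]
frontR [ 0.6383 -0.0415]
dfL [0.4569 0.0047]
dfR [ 0.6071 -0.0927]
lipL [ 0.4853 -0.0318]
lipR [ 0.5669 -0.0827]
knob [0.5034 0.1782 0.1437] [0.5021 0.1778 0.139 ] [0.5048 0.1714 0.139 ] [0.5083 0.1575 0.145 ]
tin [0.6642 0.2124 0.    ]
jar [ 0.6428 -0.3756  0.    ]
spr [0.4312 0.4092 0.    ]
clip [0.7402 0.0178 0.    ]
```

View pics/scene0c.png

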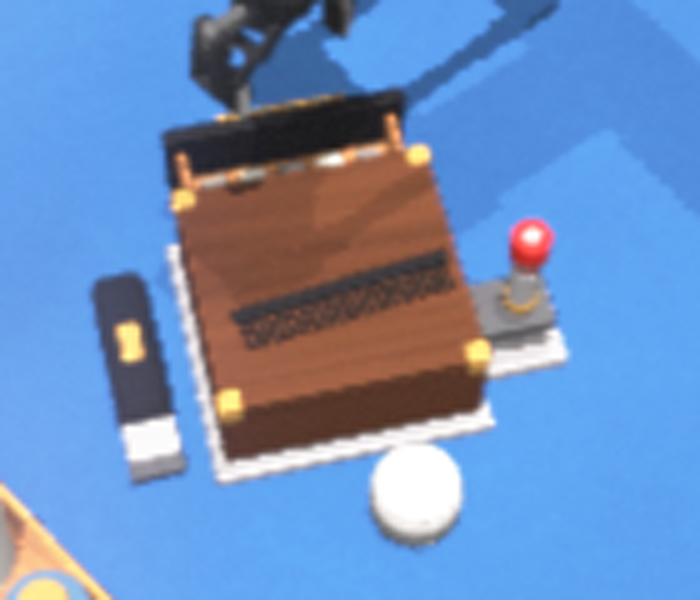

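View pics/side0c.png

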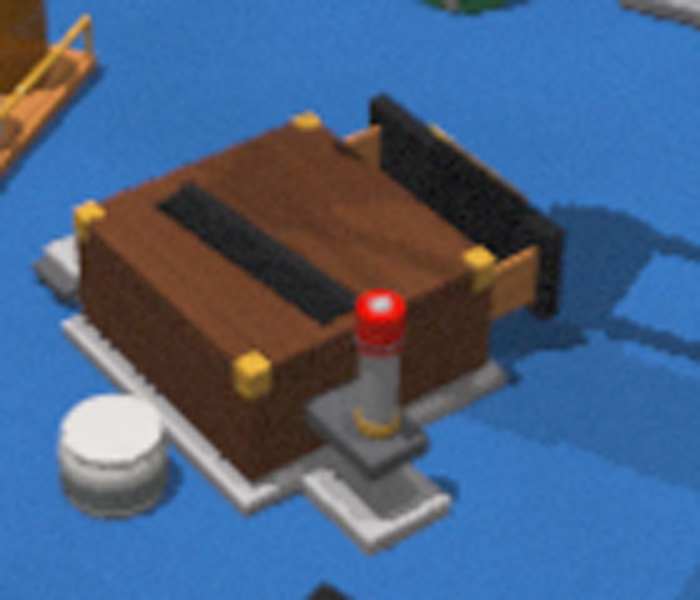

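```bash
python3 -m inch '[[-1,-18,24,0,0],[-1,-18,24,0,0],[-1,-18,24,0,0],[-1,-19,24,0,0],[-1,0,0,15,6.4],[-1,0,0,15,6.4],[-1,0,0,15,6.4],[-1,0,0,15,6.4],[-1,0,0,15,6.4],[-1,0,0,0,0]]' 40
python3 - <<'E'
from h import *
from rig import manip,eyes,mark_of
np.set_printoptions(precision=4,suppress=True)
st=manip.get_state(); print(st["position"],st["ee_rot"],st["contact_force"],st["clock"]);A=Rq(st["ee_rot"]);print("x",A[:,0],"y",A[:,1])
p=eyes.get_image("wrist");cv2.imwrite("pics/w1.png",p["frame"][:,:,::-1])
for t in("drawer_front","pull_knob"): print(t,mark_of(p,t)[:2])
E
```

```text
clock: 2.48
position: [0.5012, -0.1012, 0.1278]
ee_rot: [0.0, 0.958, -0.288, 0.004]
contact_force: [0.0, 1.4, -0.7]
width: -0.0002
[ 0.5012 -0.1012  0.1278] [ 0.0003  0.9577 -0.2878  0.0039] [ 0.0318  1.3777 -0.6684] 2.4833
x [ 0.8343 -0.5513  0.0076] y [-0.5513 -0.8343 -0.0017]
drawer_front [{'point': [128.1, 314.8], 'confidence': 0.6}]
pull_knob []
```

View pics/w1.png

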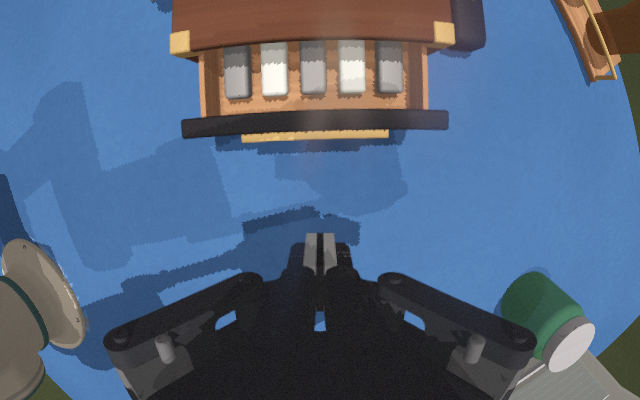

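```bash
python3 -m inch '[[-1,0,0,25,-1.5],[-1,0,0,25,0],[-1,0,0,23,0],[-1,0,0,0,0]]'; python3 -m inch '[[-1,0,-15,0,0],[-1,0,-12,0,0],[-1,0,-6,0,0],[-1,0,-6,0,0],[-1,0,-6,0,0]]'
python3 - <<'E'
from h import *
from rig import manip,eyes
np.set_printoptions(precision=4,suppress=True)
st=manip.get_state();A=Rq(st["ee_rot"]);x=np.array([.528,.849]);print(A[:,0],(st["position"][:2]-[.6067,.0752])@x,A.T@st["contact_force"])
p=eyes.get_image("wrist");cv2.imwrite("pics/w2.png",p["frame"][:,:,::-1])
E
```

```text
clock: 2.97
position: [0.5122, -0.1043, 0.0631]
ee_rot: [0.001, 0.963, -0.268, 0.016]
contact_force: [-1.9, 0.2, -0.8]
width: 0.0
clock: 3.38
position: [0.5406, -0.0655, 0.0697]
ee_rot: [0.002, 0.964, -0.265, 0.02]
contact_force: [0.1, -0.1, 0.0]
width: -0.0002
[ 0.8584 -0.5115  0.0392] -0.15439927258243125 [ 0.1846  0.0433 -0.004 ]
```

View pics/w2.png

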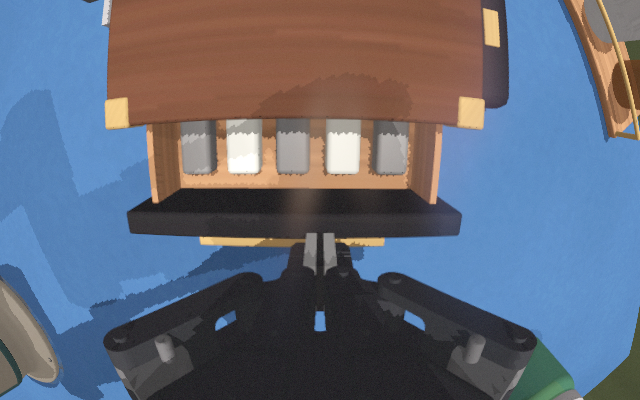

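```bash
python3 -m inch '[[-1,-4,-5,5,0],[-1,-3,-6,4,0],[-1,0,-6,0,0],[-1,0,-6,0,0]]'; python3 -m inch '[[-1,0,-6,0,0],[-1,0,-6,0,0],[-1,0,-6,0,0]]'
cat > s.py <<'E'
from h import *
from rig import manip
np.set_printoptions(precision=4,suppress=True)
st=manip.get_state();A=Rq(st["ee_rot"]);d=st["position"][:2]-[.6067,.0752]
print("Rx",A[:,0],"Rz",A[:,2],"pos",st["position"],"chest xy",d@[.528,.849],d@[-.849,.528],"Ftool",A.T@st["contact_force"],st["clock"])
E
python3 s.py
```

```text
clock: 3.77
position: [0.5567, -0.043, 0.0716]
ee_rot: [0.001, 0.964, -0.264, 0.032]
contact_force: [-0.3, -0.2, 0.4]
width: 0.0
clock: 4.02
position: [0.5658, -0.0261, 0.0717]
ee_rot: [0.002, 0.964, -0.264, 0.032]
contact_force: [0.1, 0.1, 0.5]
width: -0.0001
Rx [ 0.8581 -0.5098  0.0622] Rz [ 0.0605 -0.02   -0.998 ] pos [ 0.5658 -0.0261  0.0717] chest xy -0.10761148996693547 -0.01881963206296215 Ftool [ 0.0126 -0.1457 -0.5035] 4.0167
```

```bash
python3 - <<'E'
from rig import eyes
import cv2,numpy as np
a=eyes.get_image("wrist")["frame"];b=eyes.get_image("side")["frame"];b=cv2.resize(b[100:290,220:420],None,fx=2.1,fy=2.1)
cv2.imwrite("pics/w3.png",a[:,:,::-1]);cv2.imwrite("pics/s3.png",b[:,:,::-1])
E
python3 s.py
```

```text
Rx [ 0.8586 -0.5088  0.0622] Rz [ 0.0606 -0.0197 -0.998 ] pos [ 0.5661 -0.0258  0.0715] chest xy -0.10714646561698755 -0.01884969922708137 Ftool [-0.4907  0.2234  0.7273] 4.1167
```

View pics/w3.png

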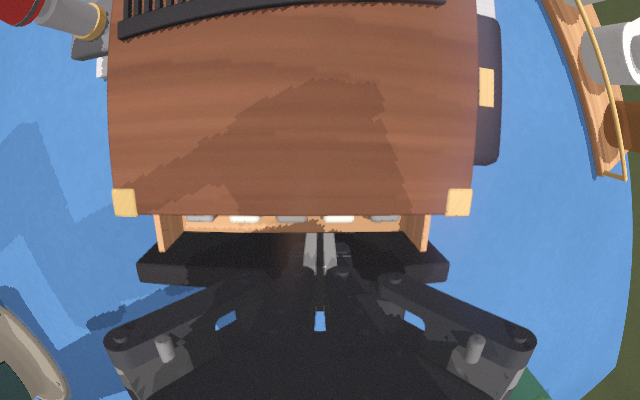

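View pics/s3.png

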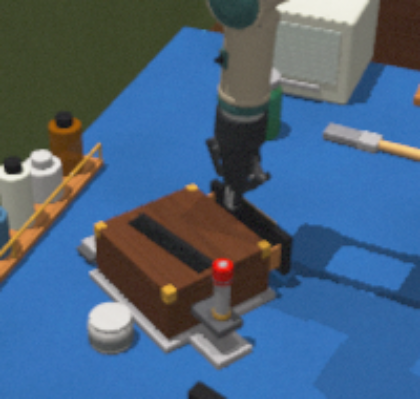

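```bash
python3 - <<'E'
from rig import eyes,manip
from h import *
st=manip.get_state()
p=eyes.get_image("wrist")
def cx(r,c,z):
    d=atz(p,r,c,z,st)[:2]-[.6067,.0752]; return np.round([d@[.528,.849],d@[-.849,.528]],4)
print("topouter",cx(281,139,.096),cx(281,446,.096),"inner",cx(262,139,.096),cx(262,446,.096),"chest front",cx(216,113,.102),cx(216,470,.102))
b=eyes.get_image("side");s=eyes.get_image("scene")
b=cv2.resize(b["frame"][160:250,260:380],None,fx=6,fy=6,interpolation=cv2.INTER_CUBIC)
s=cv2.resize(s["frame"][130:230,270:390],None,fx=6,fy=6,interpolation=cv2.INTER_CUBIC)
cv2.imwrite("pics/s4.png",b[:,:,::-1]);cv2.imwrite("pics/c4.png",s[:,:,::-1])
E
```

```text
topouter [-0.1337  0.0908] [-0.1329 -0.0924] inner [-0.1207  0.0876] [-0.1199 -0.0898] chest front [-0.0909  0.0957] [-0.0899 -0.0966]
```

View pics/s4.png

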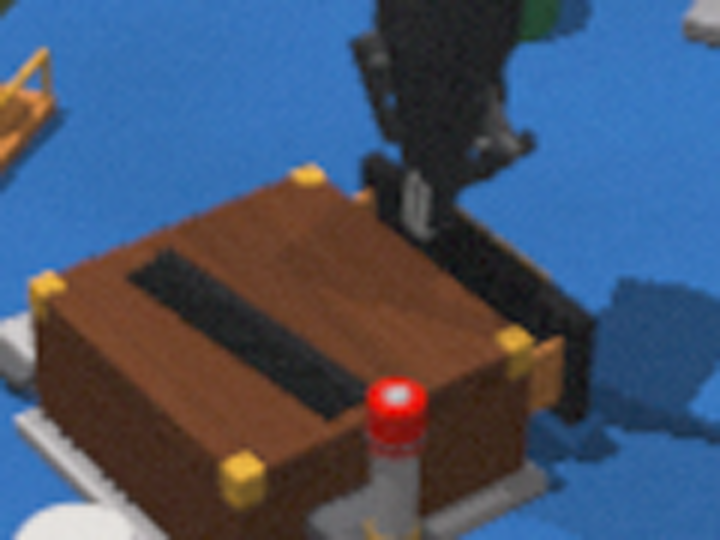

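View pics/c4.png

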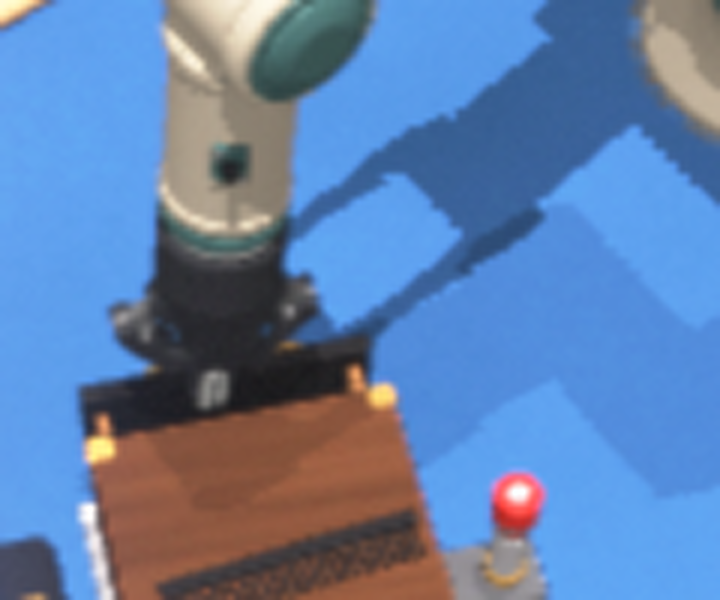

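```bash
python3 - <<'E'
from h import *
import pickle
D=pickle.load(open("d0.pkl","rb"));S,I=D["scene"],D["side"]
def cx(d): d=np.array(d);e=d[:2]-[.6067,.0752]; return np.round([e@[.528,.849],e@[-.849,.528],d[2]],4)
print("tip",cx(tri([ray(S,130+405/6,270+212/6),ray(I,160+236/6,260+424/6)])))
print("tip upper",cx(tri([ray(S,130+372/6,270+213/6),ray(I,160+172/6,260+412/6)])))
# front top corners inner: scene (85,390)->,(368,340); side (375,155),(593,320)
print("front -y",cx(tri([ray(S,130+388/6,270+83/6),ray(I,160+155/6,260+372/6)])))
print("front +y",cx(tri([ray(S,130+340/6,270+368/6),ray(I,160+320/6,260+593/6)])))
E
```

```text
tip [-0.1031 -0.0117  0.0938]
tip upper [-0.0955 -0.0122  0.1393]
front -y [-0.1284 -0.0878  0.095 ]
front +y [-0.1304  0.0945  0.0923]
```

```bash
python3 - <<'E'
from h import *
import pickle
W=pickle.load(open("d0.pkl","rb"))["wrist"]
q=np.array([.002,.964,-.265,.02]);q/=np.linalg.norm(q)
st=dict(position=np.array([.5406,-.0655,.0697]),ee_rot=q)
def cx(r,c,z):
    d=atz(W,r,c,z,st)[:2]-[.6067,.0752]; return np.round([d@[.528,.849],d@[-.849,.528]],4)
print("outer",cx(235,131,.096),cx(236,459,.096),"inner",cx(212,132,.096),cx(211,459,.096),"lip",cx(245,202,.092),cx(243,383,.092),"chest",cx(126,106,.102),cx(126,483,.102))
E
python3 - <<'E'
import cv2
a=cv2.imread("pics/w2.png")[170:330,200:440];b=cv2.imread("pics/w3.png")[170:330,200:440]
import numpy as np
cv2.imwrite("pics/w23.png",np.vstack([cv2.resize(a,None,fx=1.8,fy=1.8),cv2.resize(b,None,fx=1.8,fy=1.8)]))
E
```

```text
outer [-0.1504  0.0901] [-0.1488 -0.0929] inner [-0.1366  0.0866] [-0.1343 -0.0902] lip [-0.1558  0.0475] [-0.1534 -0.0499] chest [-0.0891  0.0941] [-0.0882 -0.0956]
```

View pics/w23.png

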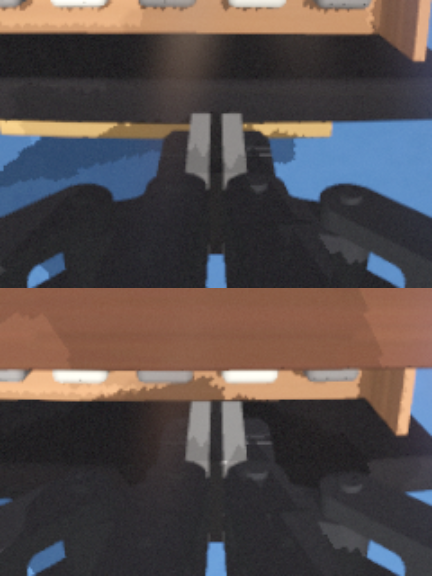

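```bash
python3 - <<'E'
from rig import manip
import numpy as np
np.set_printoptions(precision=3,suppress=True)
s=manip.get_state()
for k in s: print(k,s[k])
print([x for x in dir(manip) if x[0]!='_'])
E
```

```text
clock 4.2667
qpos [-0.163  0.336  1.775 -0.012  0.968  0.379]
qd [-0.005 -0.003  0.     0.001 -0.001  0.   ]
effort [  0.193 -41.334 -20.761  -0.033  -0.358   0.001]
position [ 0.566 -0.027  0.072]
ee_rot [ 0.002  0.964 -0.264  0.032]
contact_force [ 0.18   0.285 -0.438]
moment [ 0.026  0.051 -0.01 ]
width -5.7884700085564536e-05
['MotionError', 'get_state', 'grip_point_offset', 'sign_off']
```

```bash
python3 -m inch '[[-1,0,0,-20,0],[-1,0,0,-25,0],[-1,0,10,-10,0],[-1,0,30,0,0],[-1,0,30,0,0],[-1,0,25,0,0],[-1,0,0,0,0]]'; python3 - <<'E'
from rig import eyes
from h import *
import cv2
for n,(r,c) in dict(side=(120,250),scene=(100,260)).items():
    p=eyes.get_image(n)["frame"][r:r+110,c:c+140]
    cv2.imwrite(f"pics/{n}5.png",cv2.resize(p,None,fx=5,fy=5,interpolation=cv2.INTER_CUBIC)[:,:,::-1])
p=eyes.get_image("wrist")["frame"];cv2.imwrite("pics/w5.png",p[:,:,::-1])
E
python3 s.py
```

```text
clock: 4.85
position: [0.5093, -0.1126, 0.1251]
ee_rot: [0.004, 0.964, -0.263, 0.03]
contact_force: [-1.3, 0.1, -0.9]
width: 0.0005
Rx [ 0.8608 -0.5054  0.0595] Rz [ 0.0574 -0.0197 -0.9982] pos [ 0.5118 -0.1094  0.1252] chest xy -0.2068563794124982 -0.01690367605993969 Ftool [ 0.5393 -0.4358 -0.7833] 5.0
```

View pics/side5.png

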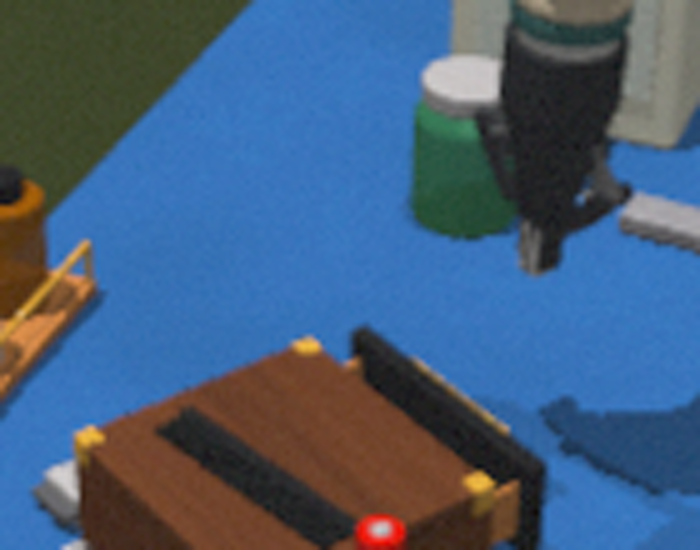

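View pics/scene5.png

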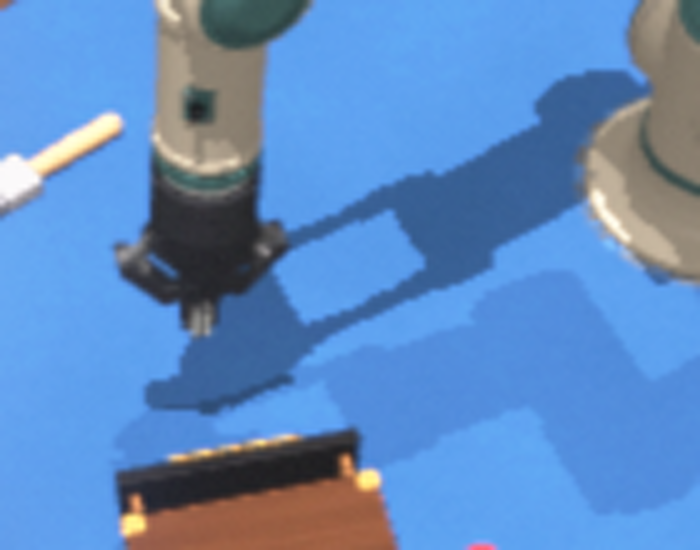

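View pics/w5.png

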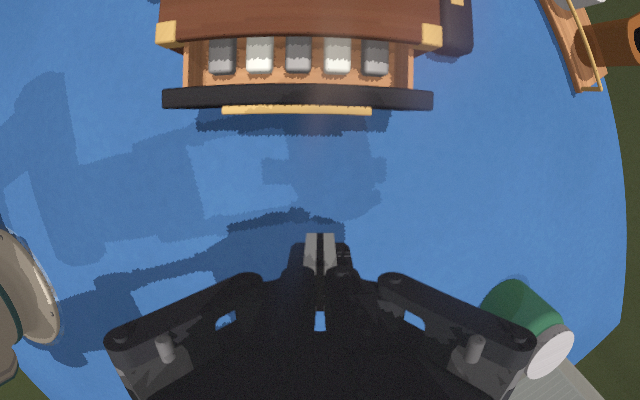

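```bash
python3 - <<'E'
from h import *
import pickle
from rig import manip
D=pickle.load(open("d0.pkl","rb"));S,I,W=D["scene"],D["side"],D["wrist"];st=manip.get_state()
def cx(d): d=np.array(d);e=d[:2]-[.6067,.0752]; return np.round([e@[.528,.849],e@[-.849,.528],d[2]],4)
t=tri([ray(S,100+333/5,260+202/5),ray(I,120+270/5,250+535/5)]);print("tip",t,cx(t),"tool",Rq(st["ee_rot"]).T@(t-st["position"]))
for r,c in [(109,162),(109,433),(88,162),(88,433)]:
    print(cx(atz(W,r,c,.096,st)))
for r,c in [(114,222),(115,372)]:
    print("lip",cx(atz(W,r,c,.092,st)))
for r,c in [(48,157),(48,441)]: print("chest",cx(atz(W,r,c,.102,st)))
for r,c,q in [(343,350,0),(343,350,1)]: pass
for a,b in [((430,355),(470,545)),((475,118),(328,360))]:
    t=tri([ray(S,100+a[0]/5,260+a[1]/5),ray(I,120+b[0]/5,250+b[1]/5)]);print("front corner",cx(t))
E
```

```text
tip [ 0.50558086 -0.10278238  0.15237338] [-0.2045 -0.0081  0.1524] tool [-0.0070855  -0.00291442 -0.02759731]
[-0.1348  0.0907  0.096 ]
[-0.1324 -0.0927  0.096 ]
[-0.1204  0.0907  0.096 ]
[-0.1179 -0.0921  0.096 ]
lip [-0.1402  0.0485  0.092 ]
lip [-0.1395 -0.0507  0.092 ]
chest [-0.0933  0.0926  0.102 ]
chest [-0.0902 -0.0948  0.102 ]
front corner [-0.1333  0.0941  0.0895]
front corner [-0.1283 -0.0887  0.0947]
```

```bash
python3 -m inch '[[-1,-4,0,25,0],[-1,-4,0,25,0],[-1,0,0,20,0],[-1,0,0,15,0],[-1,0,0,0,0]]'; python3 s.py; python3 - <<'E'
from rig import eyes
import cv2
p=eyes.get_image("wrist")["frame"];cv2.imwrite("pics/w6.png",p[:,:,::-1])
p=eyes.get_image("side")["frame"][120:230,250:390]
cv2.imwrite("pics/s6.png",cv2.resize(p,None,fx=5,fy=5,interpolation=cv2.INTER_CUBIC)[:,:,::-1])
E
```

```text
clock: 5.42
position: [0.5144, -0.1047, 0.0384]
ee_rot: [0.001, 0.965, -0.261, 0.034]
contact_force: [-0.2, 0.2, 0.4]
width: 0.0003
Rx [ 0.8619 -0.5027  0.0664] Rz [ 0.0651 -0.0201 -0.9977] pos [ 0.5144 -0.1047  0.0384] chest xy -0.2014676171119894 -0.01666177022955763 Ftool [-0.193  -0.0866 -0.4318] 5.4167
```

View pics/s6.png

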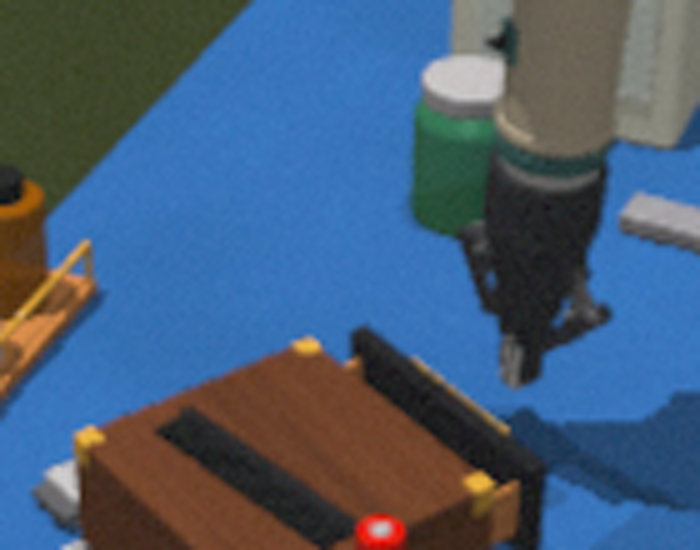

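View pics/w6.png

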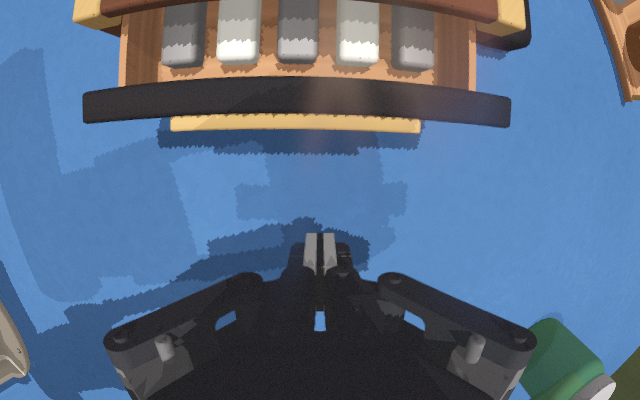

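```bash
python3 -m inch '[[-1,-4,-16,0,0],[-1,-4,-16,0,0],[-1,-3,-10,0,0],[-1,0,-6,0,0],[-1,0,-6,0,0]]'; python3 s.py; python3 - <<'E'
from rig import eyes
import cv2
p=eyes.get_image("wrist")["frame"];cv2.imwrite("pics/w7.png",p[:,:,::-1])
E
```

```text
clock: 5.93
position: [0.5386, -0.0522, 0.046]
ee_rot: [0.002, 0.965, -0.26, 0.04]
contact_force: [-0.8, -1.3, -1.2]
width: 0.0
Rx [ 0.8616 -0.5013  0.0792] Rz [ 0.077  -0.0251 -0.9967] pos [ 0.5386 -0.0522  0.046 ] chest xy -0.1440913930973842 -0.00945973132971812 Ftool [-0.1294  1.5293  1.1894] 5.9333
```

View pics/w7.png

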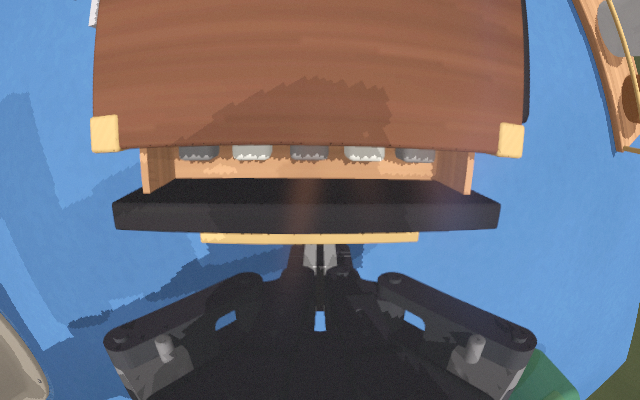

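```bash
python3 -m inch '[[-1,0,-7,0,0],[-1,0,-7,0,0],[-1,0,-7,0,0]]'; python3 s.py;  python3 -m inch '[[-1,0,-8,0,0],[-1,0,-8,0,0]]'; python3 s.py
```

```text
clock: 6.23
position: [0.5494, -0.035, 0.0467]
ee_rot: [0.004, 0.965, -0.26, 0.04]
contact_force: [0.2, -0.2, -0.7]
width: -0.0002
Rx [ 0.862  -0.5005  0.0802] Rz [ 0.076  -0.0288 -0.9967] pos [ 0.5494 -0.035   0.0467] chest xy -0.12384366605561445 -0.009546559137909364 Ftool [0.2256 0.1108 0.7318] 6.2333
clock: 6.4
position: [0.5511, -0.0321, 0.047]
ee_rot: [0.017, 0.966, -0.254, 0.036]
contact_force: [-16.5, -35.9, 10.6]
width: 0.0
Rx [ 0.8682 -0.4899  0.0785] Rz [ 0.0612 -0.0512 -0.9968] pos [ 0.5511 -0.0321  0.047 ] chest xy -0.12050022099330739 -0.009447635321820157 Ftool [ 4.0867 39.5357 -9.7446] 6.4
```

```bash
python3 -m inch '[[-1,0,10,0,0],[-1,0,20,0,0],[-1,0,30,0,0],[-1,0,30,0,0],[-1,0,0,0,0]]'; python3 s.py; python3 - <<'E'
from rig import eyes,manip
from h import *
st=manip.get_state()
p=eyes.get_image("wrist");cv2.imwrite("pics/w8.png",p["frame"][:,:,::-1])
p=eyes.get_image("side")["frame"][120:230,250:390]
cv2.imwrite("pics/s8.png",cv2.resize(p,None,fx=5,fy=5,interpolation=cv2.INTER_CUBIC)[:,:,::-1])
E
```

```text
clock: 6.82
position: [0.5092, -0.113, 0.0499]
ee_rot: [0.018, 0.967, -0.252, 0.038]
contact_force: [-0.2, 0.9, -0.0]
width: -0.0001
Rx [ 0.8696 -0.4867  0.0831] Rz [ 0.0651 -0.0539 -0.9964] pos [ 0.5092 -0.113   0.0499] chest xy -0.2112745631491875 -0.016563802690418385 Ftool [-0.5973 -0.7037 -0.0565] 6.8167
```

View pics/w8.png

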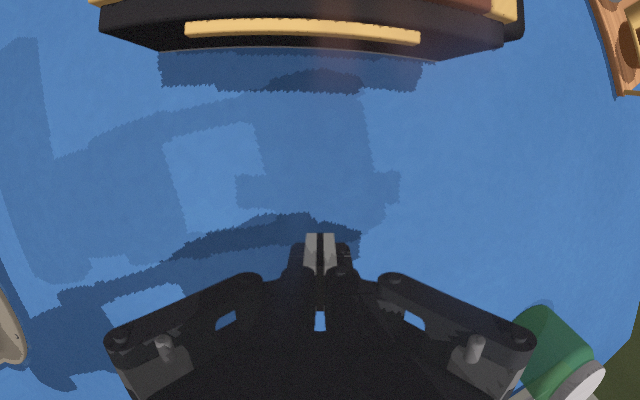

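View pics/s8.png

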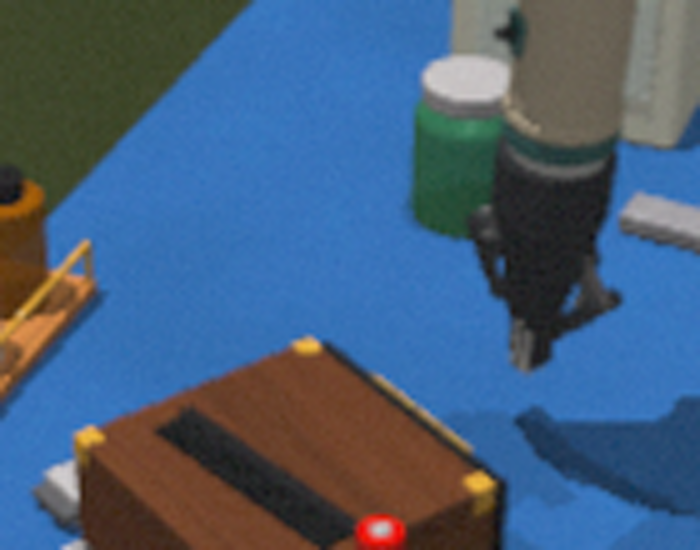

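```bash
python3 -m inch '[[-1,0,0,-36,0],[-1,0,0,-36,0],[-1,0,0,-36,0],[0.3,0,0,-30,0],[0.3,-16,-30,0,0],[0.3,-16,-30,0,0],[0.3,-16,-30,0,0],[0.3,-16,-30,0,0],[0.3,-16,-30,0,0],[0.3,-16,-30,0,0],[0.3,-16,-30,0,0],[0.3,0,0,0,0]]' 90; python3 s.py; python3 - <<'E'
from rig import eyes,manip
from h import *
p=eyes.get_image("wrist");cv2.imwrite("pics/w9.png",p["frame"][:,:,::-1])
p=eyes.get_image("side")["frame"][120:270,230:420]
cv2.imwrite("pics/s9.png",cv2.resize(p,None,fx=4,fy=4,interpolation=cv2.INTER_CUBIC)[:,:,::-1])
E
```

```text
clock: 7.92
position: [0.5182, 0.1594, 0.1882]
ee_rot: [0.007, 0.966, -0.253, 0.046]
contact_force: [-0.6, -1.4, -0.5]
width: 0.0552
Rx [ 0.8682 -0.4875  0.0933] Rz [ 0.0863 -0.0369 -0.9956] pos [0.5182 0.1594 0.1882] chest xy 0.024802476415341522 0.11957963996632773 Ftool [0.1231 1.5591 0.5264] 7.9167
```

View pics/w9.png

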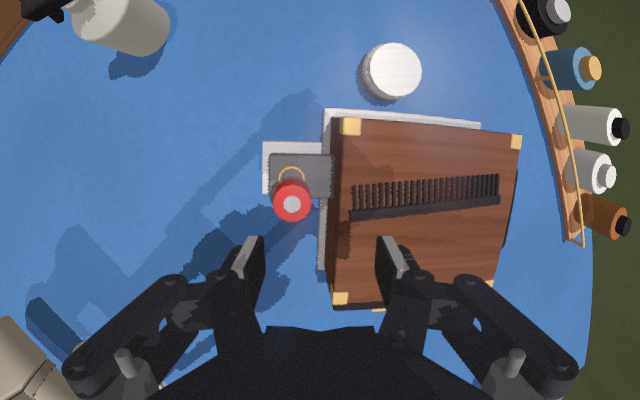

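View pics/s9.png

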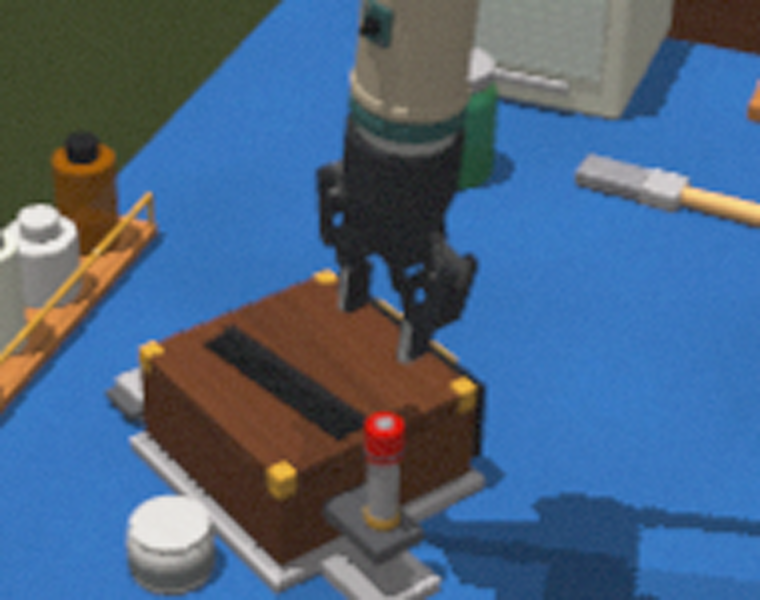

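```bash
python3 -m inch '[[0.3,0,0,0,-7],[0.3,0,0,0,-7],[0.3,0,0,0,-7],[0.3,0,0,0,-7],[0.3,0,0,0,-7],[0.3,0,0,0,-7],[0.3,0,0,0,-7],[0.3,0,0,0,-7],[0.3,0,0,0,-7],[0.3,0,0,0,-7],[0.3,0,0,0,-7],[0.3,0,0,0,-7],[0.3,0,0,0,-7],[0.3,0,0,0,0]]' 90; python3 s.py; python3 - <<'E'
from rig import eyes,manip
from h import *
st=manip.get_state()
print(st["qpos"])
p=eyes.get_image("wrist");cv2.imwrite("pics/w10.png",p["frame"][:,:,::-1])
E
```

```text
clock: 9.18
position: [0.5193, 0.1409, 0.1892]
ee_rot: [0.043, 0.848, 0.528, 0.023]
contact_force: [-1.6, -1.0, 0.3]
width: 0.0557
Rx [ 0.4424  0.8968 -0.0065] Rz [ 0.0848 -0.0491 -0.9952] pos [0.5193 0.1409 0.1892] chest xy 0.009642547159395368 0.10893598841661072 Ftool [-1.6262 -0.8997 -0.3978] 9.1833
[ 0.18232097  0.19104532  1.66300904 -0.06799931  1.21357228 -0.90912435]
```

View pics/w10.png

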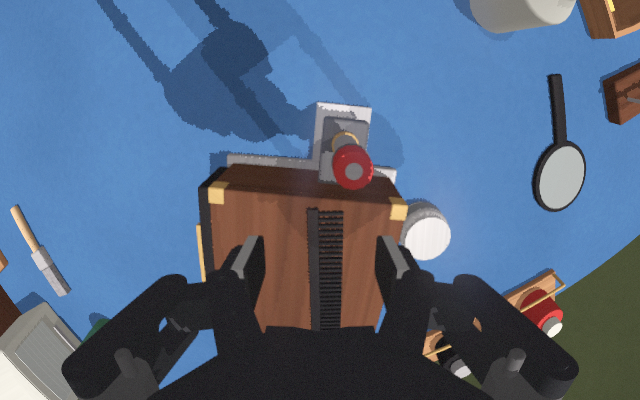

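```bash
cat > k.py <<'E'
from h import *
from rig import manip
import sys
np.set_printoptions(precision=4,suppress=True)
st=manip.get_state();A=Rq(st["ee_rot"])
k=np.array([float(sys.argv[1]),float(sys.argv[2]),.139]); g=float(sys.argv[3])
gp=st["position"]+A@[0,0,g]
print("grip",gp,"delta tool mm",A.T@(k-gp)*1000,"delta at +40mm",A.T@(k+[0,0,.04]-gp)*1000,"down/mm",A.T@[0,0,-1])
E
python3 k.py .504 .1745 -.040; python3 - <<'E'
from h import *
from rig import manip
import pickle
W=pickle.load(open("d0.pkl","rb"))["wrist"];st=manip.get_state()
print(atz(W,170,354,.153,st))
E
```

```text
grip [0.5159 0.1428 0.2291] delta tool mm [ 23.5824 -33.4564  87.0697] delta at +40mm [ 23.3329 -29.5402  47.2626] down/mm [ 0.0062 -0.0979  0.9952]
[0.5059494  0.17164399 0.153     ]
```

```bash
python3 -m inch '[[0.3,12,-15,0,0],[0.3,11,-14,0,0],[0.3,0,0,15,0],[0.3,0,0,15,0],[0.3,0,0,0,0]]' 90; python3 k.py .5055 .173 -.040; python3 s.py; python3 - <<'E'
from rig import eyes,manip
from h import *
p=eyes.get_image("wrist");cv2.imwrite("pics/w11.png",p["frame"][:,:,::-1])
p=eyes.get_image("side")["frame"][120:270,230:420]
cv2.imwrite("pics/s11.png",cv2.resize(p,None,fx=4,fy=4,interpolation=cv2.INTER_CUBIC)[:,:,::-1])
E
```

```text
clock: 9.65
position: [0.5077, 0.1709, 0.1571]
ee_rot: [0.044, 0.855, 0.516, 0.025]
contact_force: [-0.2, 0.1, -0.4]
width: 0.0555
grip [0.5042 0.1729 0.1969] delta tool mm [ 0.8838 -4.7988 57.7255] delta at +40mm [ 0.7828 -0.7407 17.932 ] down/mm [ 0.0025 -0.1015  0.9948]
Rx [ 0.4668  0.8844 -0.0025] Rz [ 0.0885 -0.0496 -0.9948] pos [0.5077 0.1709 0.1571] chest xy 0.028973068229110336 0.13453029723359267 Ftool [ 0.0219 -0.2778  0.4186] 9.65
```

View pics/w11.png

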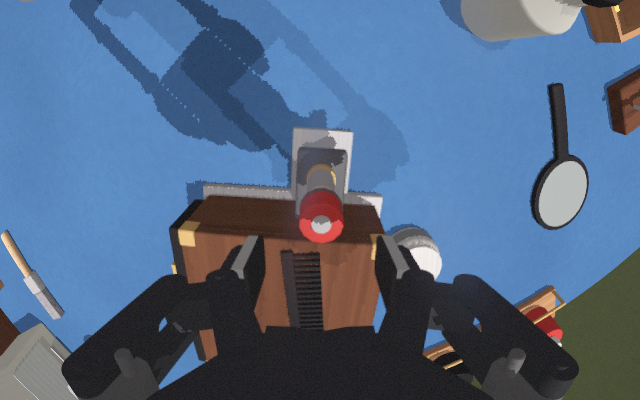

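View pics/s11.png

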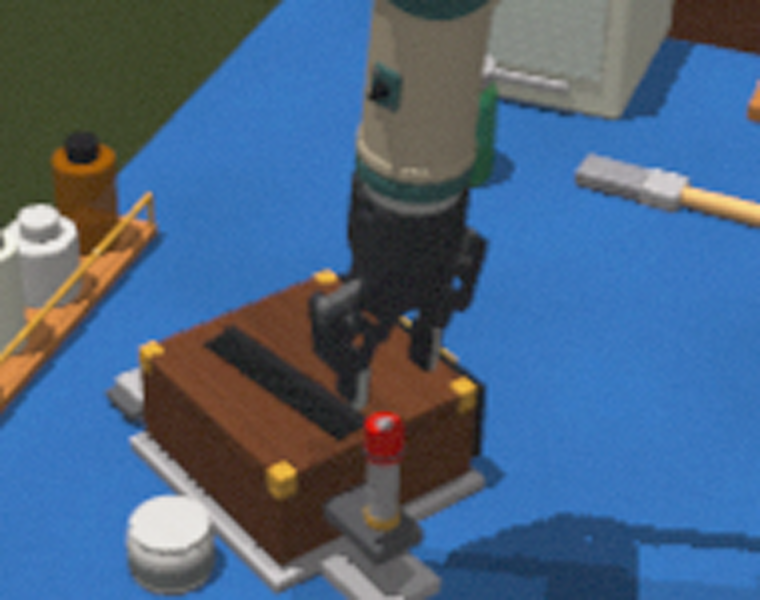

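```bash
python3 -m inch '[[0.3,0,-2,15,0],[0.3,0,-2,15,0],[0.3,0,-1,10,0],[0.3,0,0,0,0]]' 90; python3 k.py .5055 .173 -.040; python3 s.py; python3 - <<'E'
from rig import eyes,manip
from h import *
p=eyes.get_image("wrist");cv2.imwrite("pics/w12.png",p["frame"][:,:,::-1])
p=eyes.get_image("side")["frame"][150:270,260:410]
cv2.imwrite("pics/s12.png",cv2.resize(p,None,fx=5,fy=5,interpolation=cv2.INTER_CUBIC)[:,:,::-1])
E
```

```text
clock: 10.08
position: [0.5127, 0.1709, 0.1226]
ee_rot: [0.046, 0.857, 0.513, 0.031]
contact_force: [0.1, -0.1, -0.3]
width: 0.0553
grip [0.5087 0.1728 0.1623] delta tool mm [-1.491  -5.4796 22.8384] delta at +40mm [ -1.2479  -1.0184 -16.9113] down/mm [-0.0061 -0.1115  0.9937]
Rx [0.472  0.8816 0.0061] Rz [ 0.1012 -0.0473 -0.9937] pos [0.5127 0.1709 0.1226] chest xy 0.03166220273188237 0.13031773463020102 Ftool [-0.0736  0.1312  0.3235] 10.0833
```

View pics/w12.png

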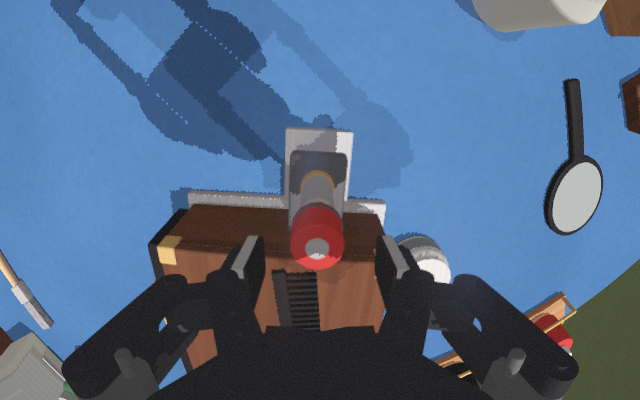

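View pics/s12.png

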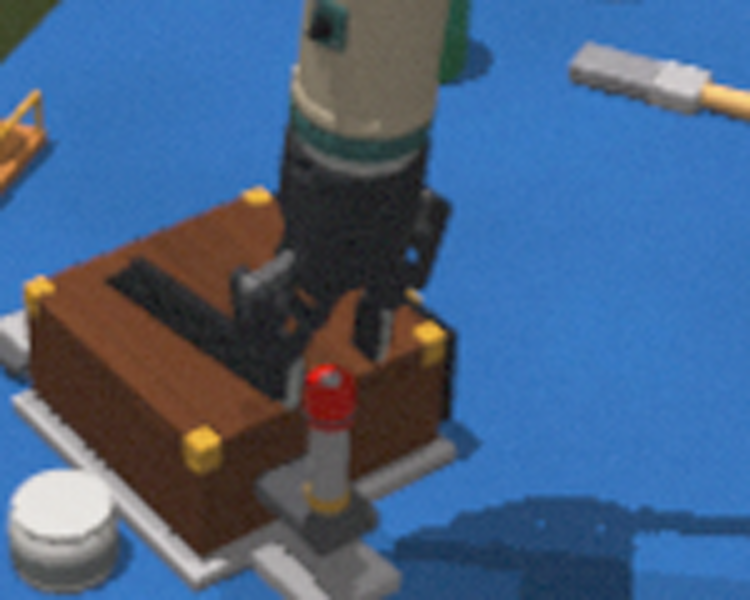

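```bash
python3 -m inch '[[0.3,-1,-3,12,0],[0.3,0,-3,12,0],[0.3,0,0,0,0]]' 90; python3 k.py .5055 .173 -.040; python3 s.py; python3 - <<'E'
from rig import eyes,manip
from h import *
p=eyes.get_image("wrist");cv2.imwrite("pics/w13.png",p["frame"][:,:,::-1])
a=eyes.get_image("side")["frame"][180:270,270:390]
b=eyes.get_image("scene")["frame"][160:250,300:420]
f=lambda p:cv2.resize(p,None,fx=3.2,fy=3.2,interpolation=cv2.INTER_CUBIC)
cv2.imwrite("pics/s13.png",np.hstack([f(a),f(b)])[:,:,::-1])
E
```

```text
clock: 10.43
position: [0.5142, 0.1726, 0.1032]
ee_rot: [0.048, 0.857, 0.512, 0.037]
contact_force: [-0.3, -0.9, -0.3]
width: 0.0556
grip [0.5097 0.1744 0.1429] delta tool mm [-3.242  -3.5231  3.4226] delta at +40mm [ -2.7061   1.2717 -36.2854] down/mm [-0.0134 -0.1199  0.9927]
Rx [0.4728 0.881  0.0134] Rz [ 0.1119 -0.045  -0.9927] pos [0.5142 0.1726 0.1032] chest xy 0.03381540909957832 0.1299295343540549 Ftool [-0.99    0.1121  0.3449] 10.4333
```

View pics/w13.png

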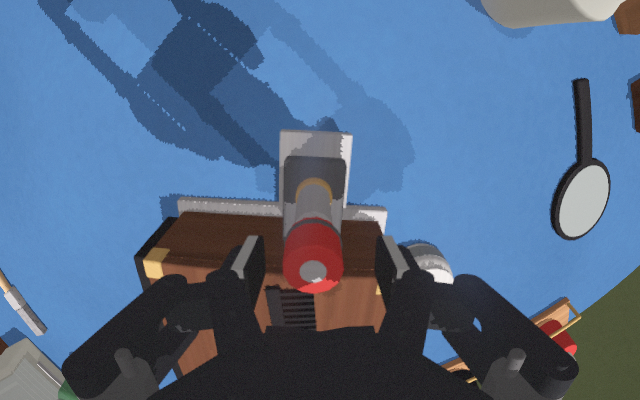

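View pics/s13.png

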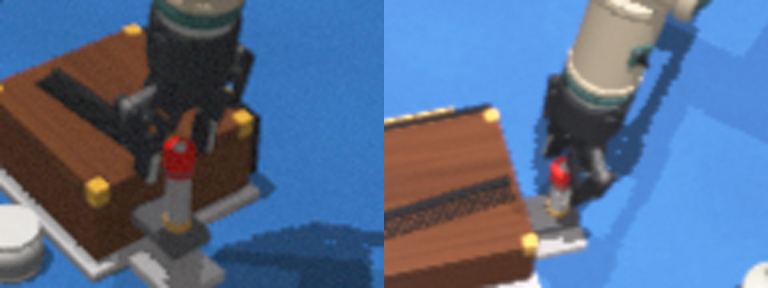

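```bash
python3 -m inch '[[0.3,-3,-4,8,0],[0.3,0,0,0,0]]' 90; python3 k.py .5055 .173 -.036; python3 s.py; python3 - <<'E'
from rig import eyes,manip
from h import *
p=eyes.get_image("wrist");cv2.imwrite("pics/w14.png",cv2.resize(p["frame"][160:340,200:440],None,fx=3,fy=3)[:,:,::-1])
E
```

```text
clock: 10.75
position: [0.5132, 0.172, 0.098]
ee_rot: [0.049, 0.857, 0.512, 0.04]
contact_force: [-1.6, -0.6, -1.1]
width: 0.0557
grip [0.5089 0.1736 0.1337] delta tool mm [-1.9881 -2.0165 -5.6576] delta at +40mm [ -1.2598   3.0045 -45.3346] down/mm [-0.0182 -0.1255  0.9919]
Rx [0.4726 0.8811 0.0182] Rz [ 0.1192 -0.0434 -0.9919] pos [0.5132 0.172  0.098 ] chest xy 0.03279095088209984 0.13051832908500097 Ftool [-1.2817 -1.2645  0.9129] 10.75
```

View pics/w14.png

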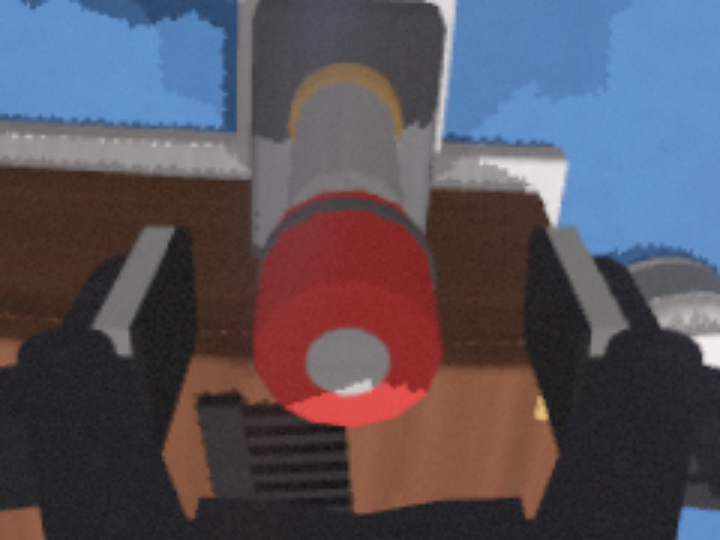

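```bash
python3 -m inch '[[-0.1,-1,-1,0,0],[-0.3,0,0,0,0],[-1,0,0,0,0],[-1,0,0,0,0],[-1,0,0,0,0],[-1,0,0,0,0]]' 80; python3 s.py; python3 - <<'E'
from rig import eyes,manip
from h import *
p=eyes.get_image("wrist");cv2.imwrite("pics/w15.png",cv2.resize(p["frame"][160:340,200:440],None,fx=3,fy=3)[:,:,::-1])
E
```

```text
clock: 11.3
position: [0.5124, 0.17, 0.0999]
ee_rot: [0.051, 0.856, 0.513, 0.04]
contact_force: [0.2, 0.4, 1.1]
width: 0.0256
Rx [0.471  0.882  0.0159] Rz [ 0.121  -0.0467 -0.9916] pos [0.5124 0.17   0.0999] chest xy 0.030664743865926054 0.13013734468046853 Ftool [ 0.4239  0.1573 -1.0943] 11.3
```

View pics/w15.png

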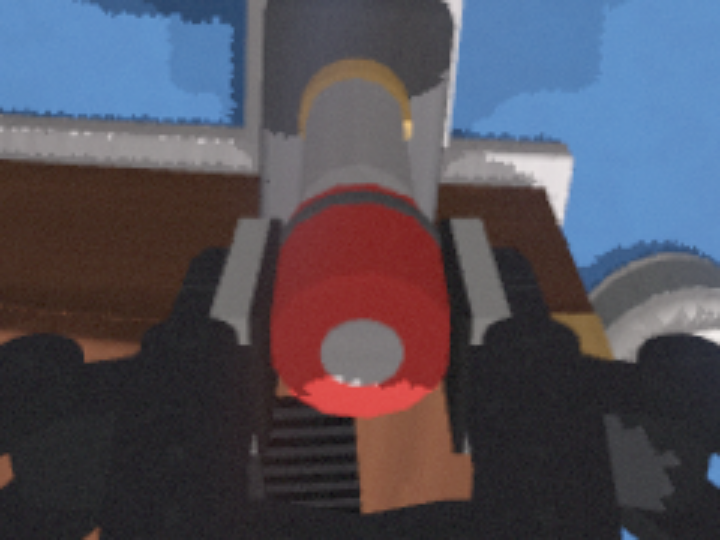

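```bash
python3 k.py .5055 .173 -.036;python3 - <<'E'
from h import *
from rig import manip
import pickle
W=pickle.load(open("d0.pkl","rb"))["wrist"];st=manip.get_state();A=Rq(st["ee_rot"])
t=atz(W,160+352/3,200+362/3,.153,st);print(t,"tool",A.T@(t-st["position"]), "knob ctr tool",A.T@(t-[0,0,.014]-st["position"]))
# pad silver near-edge pts: assume x = -+(.0128+t)
M=W["mount"]
for r,c in [(222,272),(222,450),(345,250),(345,475)]:
    o,d=ray(W,160+r/3,200+c/3,dict(ee_rot=[1,0,0,0],position=np.zeros(3)))
    for y in(-.011,-.008):
        s=(y-o[1])/d[1]; print(r,c,y,o+d*s)
E
```

```text
grip [0.508  0.1717 0.1356] delta tool mm [ 0.0254 -2.3784 -3.7005] delta at +40mm [  0.6628   2.7707 -43.3626] down/mm [-0.0159 -0.1287  0.9916]
[0.50628419 0.17159105 0.153     ] tool [-0.00062494  0.00076968 -0.05342154] knob ctr tool [-0.00084802 -0.0010325  -0.03953981]
222 272 -0.011 [-0.01497824 -0.011      -0.03297994]
222 272 -0.008 [-0.01570608 -0.008      -0.0259125 ]
222 450 -0.011 [ 0.01344587 -0.011      -0.03293623]
222 450 -0.008 [ 0.01418975 -0.008      -0.02586653]
345 250 -0.011 [-0.01428885 -0.011      -0.07163569]
345 250 -0.008 [-0.014981   -0.008      -0.06656974]
345 475 -0.011 [ 0.01307469 -0.011      -0.07162071]
345 475 -0.008 [ 0.01379936 -0.008      -0.06655398]
```

```bash
python3 -m inch '[[-1,0,0.6,-5,0],[-1,0,0.6,-5,0],[-1,0,0.6,-5,0]]' 100; python3 s.py; python3 -m inch '[[-1,0,0.6,-5,0],[-1,0,0.6,-5,0]]' ; python3 s.py;
```

```text
clock: 11.6
position: [0.5122, 0.17, 0.1131]
ee_rot: [0.051, 0.856, 0.513, 0.039]
contact_force: [3.8, 0.9, -9.8]
width: 0.0253
Rx [0.4707 0.8822 0.0148] Rz [ 0.119  -0.0469 -0.9918] pos [0.5122 0.17   0.1131] chest xy 0.030585614163829586 0.1302482525309845 Ftool [ 2.4509  1.6156 10.1271] 11.6
clock: 11.77
position: [0.5121, 0.17, 0.1224]
ee_rot: [0.05, 0.856, 0.513, 0.039]
contact_force: [13.8, 1.7, -57.5]
width: 0.0252
Rx [0.4708 0.8821 0.0144] Rz [ 0.1178 -0.0467 -0.9919] pos [0.5121 0.17   0.1224] chest xy 0.03052382817948463 0.13038566199369614 Ftool [ 7.1059  4.0085 58.5863] 11.7667
```

```bash
python3 -m inch '[[-1,0,0.1,-1,0]]'; python3 s.py; python3 -m inch '[[-1,0,0.1,-1,0]]' ; python3 s.py;  python3 -m inch '[[-1,0,0.1,-1,0],[-1,0,0.1,-1,0]]' ; python3 s.py;
```

```text
clock: 11.85
position: [0.5121, 0.17, 0.1222]
ee_rot: [0.05, 0.856, 0.513, 0.038]
contact_force: [9.0, 0.8, -21.0]
width: 0.025
Rx [0.4707 0.8822 0.0141] Rz [ 0.1171 -0.0467 -0.992 ] pos [0.5121 0.17   0.1222] chest xy 0.030558981120051013 0.13033505277013407 Ftool [ 4.6679  4.8189 21.798 ] 11.85
clock: 11.93
position: [0.5121, 0.17, 0.1221]
ee_rot: [0.05, 0.856, 0.513, 0.038]
contact_force: [5.8, 1.8, -13.4]
width: 0.0253
Rx [0.4708 0.8821 0.0137] Rz [ 0.1163 -0.0467 -0.9921] pos [0.5121 0.17   0.1221] chest xy 0.030541378023774685 0.1303442290035266 Ftool [ 4.0877  2.5686 13.8373] 11.9333
clock: 12.1
position: [0.512, 0.17, 0.1221]
ee_rot: [0.05, 0.856, 0.513, 0.037]
contact_force: [5.6, 0.5, -16.2]
width: 0.0255
Rx [0.4708 0.8822 0.0129] Rz [ 0.1146 -0.0466 -0.9923] pos [0.512  0.17   0.1221] chest xy 0.03051224380278154 0.13044038091308935 Ftool [ 2.8628  2.7296 16.6806] 12.1
```

```bash
python3 -m inch '[[-1,0,0.2,-1.5,0],[-1,0,0.2,-1.5,0],[-1,0,0.2,-1.5,0]]'; python3 s.py; python3 - <<'E'
from rig import eyes,manip
from h import *
W=eyes.get_image("wrist");st=manip.get_state()
cv2.imwrite("pics/w16.png",cv2.resize(W["frame"][160:340,200:440],None,fx=3,fy=3)[:,:,::-1])
a=eyes.get_image("side")["frame"][140:290,250:410]
b=eyes.get_image("scene")["frame"][150:300,260:420]
f=lambda p:cv2.resize(p,None,fx=2.4,fy=2.4,interpolation=cv2.INTER_CUBIC)
cv2.imwrite("pics/s16.png",np.hstack([f(a),f(b)])[:,:,::-1])
E
python3 s.py
```

```text
clock: 12.35
position: [0.5119, 0.17, 0.1221]
ee_rot: [0.049, 0.856, 0.513, 0.036]
contact_force: [6.0, 1.0, -18.9]
width: 0.0251
Rx [0.471  0.8821 0.0115] Rz [ 0.1112 -0.0464 -0.9927] pos [0.5119 0.17   0.1221] chest xy 0.03044816188674934 0.13057215125630442 Ftool [ 3.4866  2.5443 19.3853] 12.35
Rx [0.471  0.882  0.0116] Rz [ 0.1112 -0.0464 -0.9927] pos [0.5119 0.17   0.1221] chest xy 0.030461337039650607 0.13052799354354921 Ftool [ 4.1946  2.5377 18.7671] 12.5
```

View pics/w16.png

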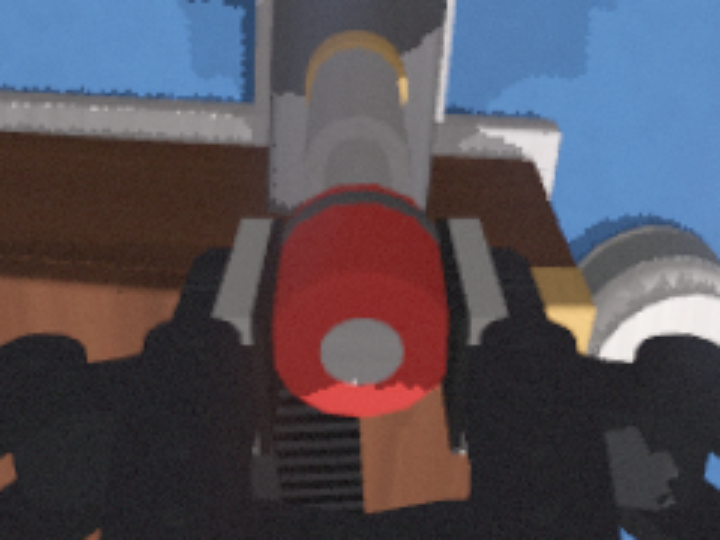

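View pics/s16.png

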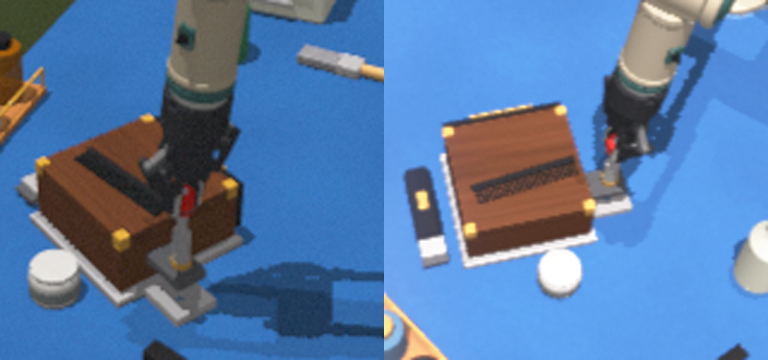

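```bash
python3 -c "
from rig import manip
print(manip.sign_off())"
```

```text
the job is handed in; nothing more can be done
None
```

The drawer is pushed fully home. The red knob is pulled up to its stop and still held there. I handed the job in at about 12.5 s with the gripper shut at 100 N.

**Last checks**
- **Drawer:** after I backed off, the side and wrist pictures showed the front flush with the chest. It was still shut in the last pictures.
- **Knob:** the tool rose about 22 mm and then met a firm stop. In the last wrist picture the knob sat in the same place between the pads, with the pin rod showing above the barrel. The steady downward force at the end was about 19 N, the spring plus a small push against the stop.
- **Other things:** the comb, clipper and tin look unmoved in the last pictures. I did not measure the jar, sprayer, brush or mirror again.

**What went wrong or disagreed**
- **First push:** the fingertips rode over the top of the drawer front and dragged the drawer in by only about 16 mm. The pictures put the shut fingertips about 27 mm behind the reported tool point. I lifted out, went lower and pushed again.
- **Force peaks:** the push read about 40 N at the drawer's stop (fingertips only). The pull briefly read about 58 N at the knob's stop before I eased it.
- **Tilt:** the tool drifted to a tilt of about 7 degrees. I turned the jaws so that the tilt lay in the plane of the pads.
- **Grip width:** the gripper reads 25 mm on a 28 mm knob, but the pictures show the pads flat against it.

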